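# Release a microscope stage carriage and slide it to its ball detent

## Task

Pick up the forked key standing on the cork mat, use it (not the bare fingers) to turn the stage's lock screw anticlockwise as far as it goes, and stand the key back upright on the mat. Then take the specimen carriage by its finger tab and slide it along the rail towards the microscope until you feel the ball click into the notch, without running on past it. Finish still holding the tab in a firm grip with the carriage at rest in the notch; leave the jar, the case and the eyepiece where they are.

Things in the scene. Friction and masses are not known exactly. Their poses are not given: they have to be found in the camera images.
- stage: Dark steel inspection stage, fixed: block 110 mm (x) by 320 mm (y, -150 to +170), deck 50 mm high. Origin on the bench under the lock screw's axis, z up; the carriage slides to its +y, towards the white microscope (375 mm tall) at that end. Place and yaw vary.
- objective (a point): Tip of the microscope's objective, 100 mm above the bench, over stage x = 0, y = +125 mm; above 200 mm height it widens to 30 mm radius. Column at stage x = y = +125 mm. Keep clear.
- lock: Captive lock screw. Origin on its axis, 50 mm above the bench; x along latch bar and tongue. Bar 34 x 9 mm, 60 to 68 mm up: along the stage's x it blocks the carriage's two lugs, along the stage's y it passes between them. Turns only between stops at 0 (along stage x) and 1.571 rad anticlockwise (along stage y); starts at 0.15 to 0.5; friction 0.08 N m; does not rise.
- tongue_top (a point): Top of the steel drive tongue on the lock screw, 84 mm above the bench, on the screw's axis. The tongue stands on the latch bar, parallel to it: 26 mm long (x), 8 mm thick (y), 16 mm high, the top 4 mm thinned to 5 mm.
- carriage: Slotted aluminium plate 60 x 230 x 8 mm on the deck, top 58 mm above the bench, two lugs 12 mm high at y = -36 mm, 20 mm apart. Axes as the stage's. Origin over the stage's origin at travel 0; slides along stage y by 0 to 85 mm, starts at 0 to 10; locked, it stops at about 25; the notch comes at 40 to 60. Rubs with 1.2 N, stays where left.
- tab_grip (a point): Grip point of the carriage's finger tab: upright black plastic block 14 mm thick (across the rail, x), 26 mm long (along it, y), 34 mm high, standing on the plate at carriage x = 0, y = -110 mm. The point is 21 mm above its foot, 79 mm above the bench (fingertips just clear the plate).
- notch (a point): Middle of the notch in the carriage's +x edge, 54 mm above the bench, between two rounded bumps 12 mm apart (radius 5 mm, standing 3 mm out). Moves with the carriage; axes parallel to the stage's.
- ball_rest (a point): Centre, at rest, of the 10 mm spring ball in the brass block (16 x 22 x 16 mm) at the carriage's +x edge; its y is the sliding direction; place along the rail varies 20 mm. Home when level in y with the notch. The first bump meets it 12 mm before: resistance jumps by 6 N, fades to none 6 mm before, then the ball pulls the carriage in (4 N). Pushing on out takes 6 N again.
- key: Loose forked key, about 150 g, standing upright, 72 mm high. Origin at the centre of its underside. Foot 36 mm across with an open-ended slot along its x, 11 mm wide, 12 mm deep, to go over the lock screw's tongue; black handle on top 30 mm (x) by 16 mm (y), from 30 to 72 mm height. Fully down on the tongue its underside is 72 mm above the bench.
- key_grip (a point): Point to grip in the key's handle, on the key's axis 55 mm above its underside.
- mat: Brown cork mat 110 x 110 x 3 mm fixed on the bench, the key's place. Origin under its centre.
- jar: Bystander: cream plastic jar with a white lid, 68 mm across, 110 mm high. Origin under its centre.
- case: Bystander: closed orange plastic tool case, 90 x 190 x 48 mm. Origin under its centre.
- eyepiece: Bystander: black spare eyepiece standing upright, 32 mm across, 50 mm high. Origin under its centre.
Things that resemble listed ones, but are neither listed nor needed, are in the scene too. What is shaped like the key but blue or yellow is not meant.

How it is judged:
By the outcome, as a careful person would: the job done as asked, in the order asked, and still so for the second after the job is handed in, while the arm keeps its last pose, push and grip.
It also fails if it takes over 64 s, if anything falls off the work surface, if the arm or the gripper's body presses on something with over 40 N, if the wrist force passes 120 N, or if a joint passes its speed limit or range.

## Robot

A 6-joint arm with a two-finger parallel gripper is mounted at the origin on the work surface. World frame = base frame: x ahead of the robot, y to its left, z up, the work surface at z = 0. Lengths are in m, angles in rad, forces in N, time in s.
With the tool pointing down it reaches from about 0.325 to 0.9 m from the base axis. Payload 6.1 kg.
Tool frame: the origin (TCP) lies between the finger pads, 19 mm behind the fingertips; this is the grasp point; z points along the fingers, y is the line along which they close (so a half turn about z gives the same grasp; the last joint's range is limited). The gripper opens to 85 mm and grips with 20 to 120 N. Pads are 22 mm wide; open, the fingers measure 114 mm over their backs; the gripper's body (76 mm by 85 mm) begins 54 mm behind the grasp point. The pads swing forward as they close: fully open they stand 13 mm farther back than shut.
Start: joints at [-1.467, 0.22, 1.526, -0, 1.395, -0.126], TCP at [0.142, -0.609, 0.25] pointing down, gripper open.
Joint ranges: [-2.98, 2.98], [-0.91, 2.08], [0.09, 2.57], [-1.24, 4.39], [0.2, 2.65], [-2.68, 2.68]. Speed limits (rad/s): [2.57, 2.57, 3.01, 3.14, 3.14, 3.14].

## Interface

Orientations are given as [roll, pitch, yaw] about the fixed x, y, z axes, in that order (R = Rz(yaw) Ry(pitch) Rx(roll)).
In Python, from plant import movep, move_l, set_joints, gripper_to, hold, inverse_kinematics, observe, get_image, get_calibration, Unreachable, job_done gives the robot as it stands. Calls block until the motion is done:
- movep(position, orientation): joint-space move of the TCP to a pose.
- move_l(position, feed=0.15, rotation=None, max_force=None): straight line of the TCP; rotation=None keeps the orientation; feed is the mean speed in m/s. With max_force (N) it stops when the force on the tool has changed by that much, and returns True; else False.
- set_joints(angles): joint-space move.
- gripper_to(opening, f_grip=None): finger opening in m; f_grip is the grip in N (None keeps the last); returns when the fingers have stopped.
- hold(seconds).
- inverse_kinematics(position, orientation): joint angles nearest the present ones, or None.
- observe(): the state.
- get_image(name): name is "scene" or "top" or "wrist"; returns (picture, depth): 384x512x3 uint8, red, green, blue; 384x512 float32, m along the optical axis (not along the pixel's ray), 0 where there is no reading.
- get_calibration(name): a dict with "intrinsics" (3x3 intrinsics, pixels), "world_from_camera" (4x4, takes a point from camera to world coordinates). Camera axes: x right, y down, z forward; pixel columns grow to the right and rows downward; lengths in m; the calibration is good to about 2 mm. A picture is of the moment at which its call begins: read the wrist's pose just before it. get_calibration takes no time and is no camera call; for the wrist camera it gives the pose at the moment of the call.
A pose or a line that the arm cannot do raises Unreachable and nothing moves.
- job_done(): hands the job in; it is judged then, once.
The state is a dict: "time_s": time; "q": joint angles; "joint_velocities": joint speeds; "joint_torque": joint torques, N m; "eef_pos": TCP position; "tcp_rot": TCP orientation; "ft_force": force on the tool from outside, world axes, zero at the start; "torque": the same for the moment, N m; "opening": finger opening in m; "grasp_force": force on a finger pad.
Only numpy, scipy, OpenCV 4.12 (cv2) and the standard library are available. Lean on these libraries where they do the work, as an engineer would, in place of code of your own. Each camera call takes 0.05 s, during which the arm holds its last target. There are 200 camera calls.

## Working session

There is one attempt and no reset: what is moved stays moved. The work goes in short steps, each a Python script; the robot and the scene stay as the last script left them, time stands still between calls to the robot, and variables do not carry over. Pictures are saved under pics/ and viewed, at most 10 in all, crops included, and the job is handed in when it is done.

```bash
mkdir -p pics; ls; python3 - <<'E'
from plant import *
import numpy as np,cv2
s=observe();print(s['time_s'],s['eef_pos'],s['tcp_rot'],s['opening'])
ims=[]
for n in ['scene','top']:
    p,d=get_image(n);c=get_calibration(n)
    np.savez(f'{n}0.npz',p=p,d=d,K=c['intrinsics'],T=c['world_from_camera'])
    cv2.imwrite(f'pics/{n}0.png',cv2.resize(p[:,:,::-1],(800,600)))
    print(n,np.round(c['world_from_camera'],3).tolist(),np.round(c['intrinsics'],1).tolist())
E
```

```text
pics
0.0 [ 0.1422907  -0.60800203  0.24889262] [-3.13967836e+00 -2.43889759e-04  2.29807026e-01] 0.08505206118494925
scene [[0.613, 0.626, -0.482, 0.988], [0.79, -0.487, 0.373, -0.343], [-0.001, -0.609, -0.793, 0.838], [0.0, 0.0, 0.0, 1.0]] [[395.4, 0.0, 253.0], [0.0, 395.4, 202.6], [0.0, 0.0, 1.0]]
top [[-0.008, -0.985, 0.171, 0.358], [-1.0, 0.008, -0.006, 0.041], [0.004, -0.171, -0.985, 1.093], [0.0, 0.0, 0.0, 1.0]] [[375.7, 0.0, 252.8], [0.0, 375.7, 190.3], [0.0, 0.0, 1.0]]
```

View pics/top0.png

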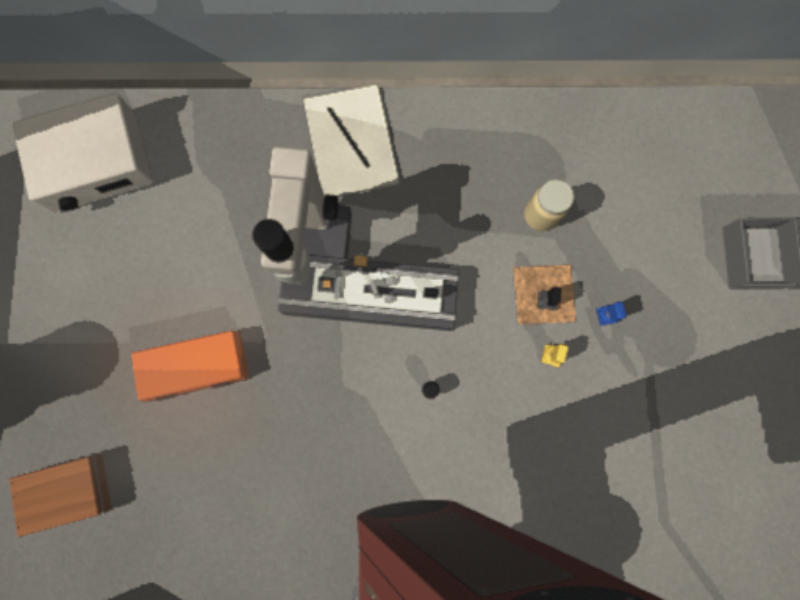

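View pics/scene0.png

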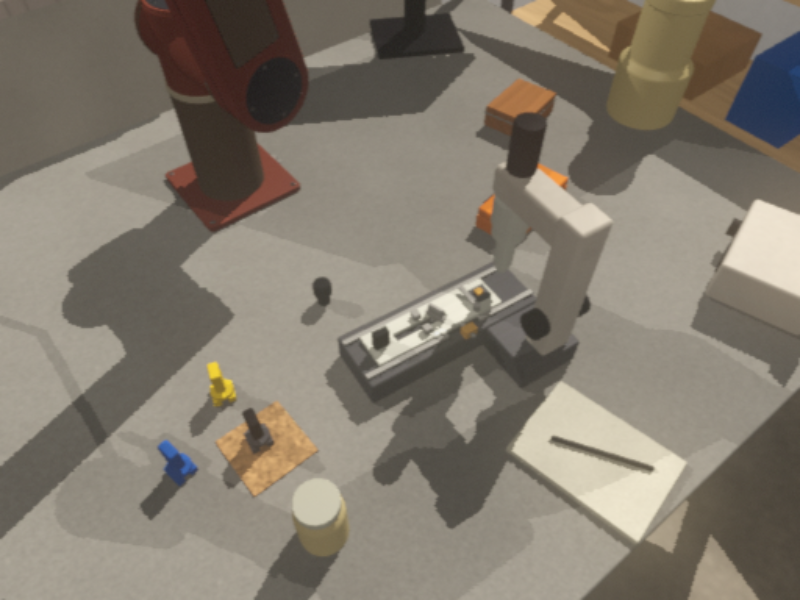

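Both views show the robot's surroundings. In the top picture (800x600) the mat is at (545,293) with the dark key at about (550,297), and the blue and yellow decoys beside it. The stage spans (280–458, 255–328): tab (431,293), lock (380,288), ball block (360,261). The jar is at (550,205) and the eyepiece at (430,389).

```bash
cat > h.py <<'E'
import numpy as np,cv2
from plant import *
def snap(name,tag=None,view=None):
    c=get_calibration(name);p,d=get_image(name)
    K,T=np.array(c['intrinsics']),np.array(c['world_from_camera'])
    if tag: 
        np.savez(f'{tag}.npz',p=p,d=d,K=K,T=T)
        cv2.imwrite(f'pics/{tag}.png',cv2.resize(p[:,:,::-1],(800,600)))
    return p,d,K,T
def load(tag):
    z=np.load(f'{tag}.npz');return z['p'],z['d'],z['K'],z['T']
def cloud(d,K,T):
    v,u=np.mgrid[:d.shape[0],:d.shape[1]]
    c=np.stack([(u-K[0,2])*d/K[0,0],(v-K[1,2])*d/K[1,1],d],-1)
    return c@T[:3,:3].T+T[:3,3]
def ray(uv,z,K,T):
    uv=np.atleast_2d(uv).astype(float)
    r=np.c_[(uv[:,0]-K[0,2])/K[0,0],(uv[:,1]-K[1,2])/K[1,1],np.ones(len(uv))]@T[:3,:3].T
    return T[:3,3]+r*((z-T[2,3])/r[:,2])[:,None]
def tri(uv1,K1,T1,uv2,K2,T2):
    A=[];b=[]
    for uv,K,T in((uv1,K1,T1),(uv2,K2,T2)):
        r=T[:3,:3]@np.array([(uv[0]-K[0,2])/K[0,0],(uv[1]-K[1,2])/K[1,1],1]);r/=np.linalg.norm(r)
        P=np.eye(3)-np.outer(r,r);A.append(P);b.append(P@T[:3,3])
    A=np.vstack(A);b=np.hstack(b);x=np.linalg.lstsq(A,b,rcond=None)[0]
    return x,np.linalg.norm(A@x-b)
E
python3 - <<'E'
from h import *
p,d,K,T=load('top0')
s=.64
for n,u,v,z in [('mat',545,293,.003),('key',553,296,.072),('tab',431,292,.092),('lock',380,287,.084),('ball',360,261,.06),('jar',556,196,.11),('eyep',430,388,.05),('case',187,362,.048),('c1',458,265,.05),('c2',455,328,.05),('c3',280,313,.05)]:
    C=cloud(d,K,T)[int(v*s),int(u*s)]
    print(n,ray((u*s,v*s),z,K,T)[0].round(3),'depth',C.round(3))
c=get_calibration('wrist');o=observe()
print(np.array(c['world_from_camera']).round(3),np.array(c['intrinsics']).round(1),o['eef_pos'])
E
```

```text
mat [ 0.553 -0.249  0.003] depth [ 0.552 -0.242  0.021]
key [ 0.536 -0.244  0.072] depth [ 0.537 -0.242  0.071]
tab [ 0.541 -0.027  0.092] depth [ 0.543 -0.025  0.094]
lock [0.552 0.061 0.084] depth [0.56  0.062 0.054]
ball [0.605 0.098 0.06 ] depth [0.603 0.098 0.066]
jar [ 0.707 -0.249  0.11 ] depth [ 0.708 -0.246  0.11 ]
eyep [ 0.377 -0.025  0.05 ] depth [ 0.378 -0.025  0.05 ]
case [0.426 0.404 0.048] depth [0.428 0.405 0.051]
c1 [ 0.598 -0.08   0.05 ] depth [ 0.612 -0.086 -0.003]
c2 [ 0.483 -0.072  0.05 ] depth [ 0.492 -0.077 -0.003]
c3 [0.512 0.241 0.05 ] depth [0.516 0.246 0.031]
[[ 0.228 -0.936 -0.267  0.21 ]
 [-0.974 -0.219 -0.061 -0.592]
 [-0.002  0.274 -0.962  0.372]
 [ 0.     0.     0.     1.   ]] [[281.4   0.  258.8]
 [  0.  281.4 195.6]
 [  0.    0.    1. ]] [ 0.14230679 -0.60806637  0.24899905]
```

```bash
python3 - <<'E'
from h import *
R=[np.pi,0,0.]
for tag,P in [('k1',[.50,-.27,.22]),('k2',[.56,-.20,.22]),('s1',[.53,-.03,.24]),('s2',[.53,.05,.24])]:
    movep(P,R);snap('wrist',tag)
snap('scene','sc1')
o=observe();print(o['time_s'],o['q'],o['eef_pos'])
v=[cv2.resize(cv2.imread(f'pics/{t}.png'),(400,300)) for t in('k1','k2','s1','s2')]
cv2.imwrite('pics/m1.png',np.vstack([np.hstack(v[:2]),np.hstack(v[2:])]))
E
```

```text
3.75 [-5.65302439e-02  7.02484223e-03  1.77832018e+00 -6.72422569e-04
  1.35668389e+00  1.51604704e+00] [0.53032805 0.04850677 0.23968245]
```

View pics/m1.png

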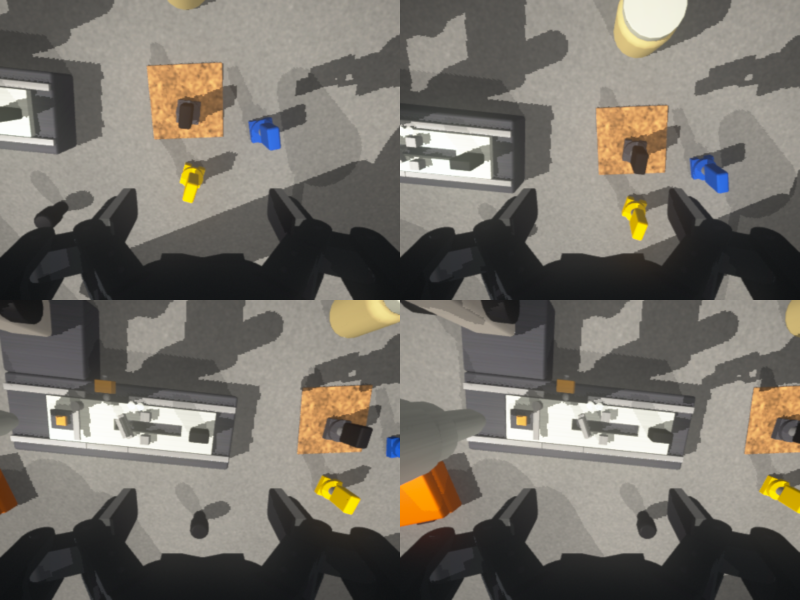

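View pics/sc1.png

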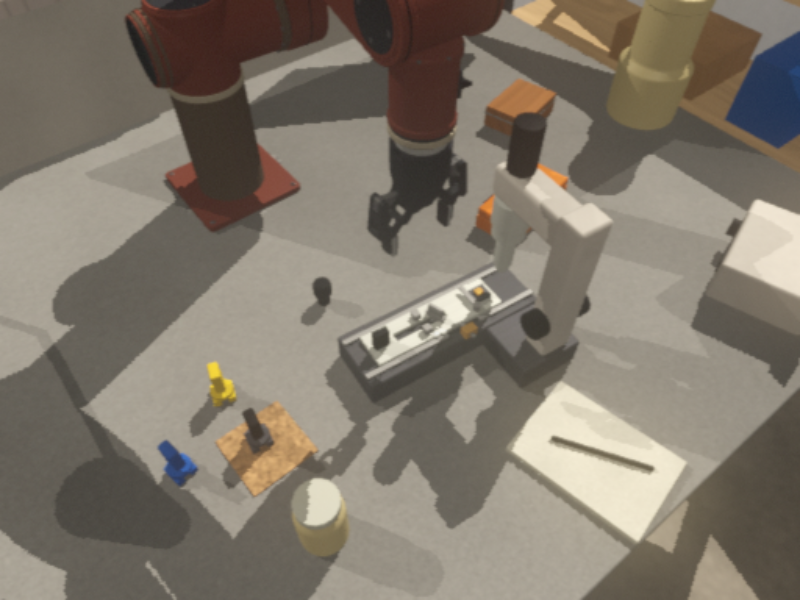

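Views k1/k2 (top row) show the dark key on the mat, at about (187,110) and (637,153) in the montage. Views s1/s2 show the stage with the lock at (125,420)/(583,420), the tab at (200,436)/(658,436) and the brass block at (104,386). No camera body is visible on the gripper, so there is nothing extra to clear by the microscope.

```bash
python3 - <<'E'
from h import *
def rect(X):
    r=cv2.minAreaRect((X[:,:2]*1000).astype(np.float32));b=cv2.boxPoints(r)
    e=[b[1]-b[0],b[2]-b[1]];e=max(e,key=np.linalg.norm)
    a=np.arctan2(e[1],e[0]);a=(a+np.pi/2)%np.pi-np.pi/2
    return np.round(r[0],1),np.round(sorted(r[1]),1),round(a,3)
def seg(C,c,rad,z0,z1,m=None):
    M=(np.hypot(C[...,0]-c[0],C[...,1]-c[1])<rad)&(C[...,2]>z0)&(C[...,2]<z1)
    n,l,st,_=cv2.connectedComponentsWithStats(M.astype(np.uint8),connectivity=8)
    if n<2:return np.zeros((0,3))
    return C[l==1+np.argmax(st[1:,4])]
for t,L in [('k1',[('key',(.536,-.244),.04,.066,.08),('keyfoot',(.536,-.244),.04,.012,.036)]),('k2',[('key',(.536,-.244),.04,.066,.08),('keyfoot',(.536,-.244),.04,.012,.036)]),
  ('s1',0),('s2',0),('top0',[('key',(.536,-.244),.04,.066,.08)])]:
    p,d,K,T=load(t);C=cloud(d,K,T)
    L=L or [('key',(.536,-.244),.04,.066,.08),('tab',(.541,-.027),.035,.086,.1),('tongue',(.552,.061),.03,.0775,.09),('bar',(.552,.061),.03,.063,.076),('plate',(.55,.03),.13,.0555,.0605),('deck',(.55,.03),.17,.047,.053),('brass',(.605,.098),.025,.06,.072)]
    for n,c,r,a,b in L:
        X=seg(C,c,r,a,b)
        if len(X)>5: print(t,n,len(X),'medz',np.median(X[:,2]).round(4),*rect(X))
    # colour: mat
    if t[0]=='k':
        h=cv2.cvtColor(p,cv2.COLOR_RGB2HSV);m=cv2.inRange(h,(5,90,60),(22,255,255))
        G=(np.hypot(C[...,0]-.553,C[...,1]+.249)<.09)&(m>0)&(C[...,2]<.01);print(t,'mat',G.sum(),np.median(C[G][:,2]).round(4),*rect(C[G]))
# crops
a=load('k1')[0][50:210,170:330];b=load('s2')[0][60:220,90:330]
a=cv2.resize(a,None,fx=2,fy=2,interpolation=2);b=cv2.resize(b,None,fx=2,fy=2,interpolation=2)
cv2.imwrite('pics/crop1.png',np.hstack([a,b])[:,:,::-1])
E
```

```text
k1 key 518 medz 0.0732 [ 538.3 -249.1] [16.1 30. ] -0.116
k1 keyfoot 423 medz 0.0211 [ 538.8 -249.2] [34.4 34.7] 1.45
k1 mat 7785 0.0016 [ 551.3 -246.3] [110.2 110.3] 0.039
k2 key 465 medz 0.0731 [ 538.6 -249. ] [16.4 30. ] -0.12
k2 keyfoot 417 medz 0.0212 [ 539.6 -248.8] [33.8 34.8] 1.492
k2 mat 6512 0.0015 [ 551.3 -246.6] [110.8 111.1] -1.532
s1 key 516 medz 0.0729 [ 538.4 -248.3] [17.  29.9] -0.099
s1 tab 369 medz 0.0904 [542.4 -26. ] [14.2 25.9] 1.447
s1 tongue 216 medz 0.082 [553.1  73.2] [ 7.7 25.7] 0.309
s1 bar 188 medz 0.0671 [553.   73.8] [ 9.  33.4] 0.319
s1 plate 6847 medz 0.0566 [552.3  56.2] [ 63.1 205.7] 1.466
s1 deck 4153 medz 0.0486 [595.9  65.7] [ 83.7 283.2] -1.409
s1 brass 396 medz 0.0645 [608.   98.5] [22.1 22.3] 1.486
s2 tab 370 medz 0.0903 [542.4 -25.8] [14. 26.] 1.465
s2 tongue 204 medz 0.0821 [552.8  74.1] [ 8.  26.1] 0.292
s2 bar 139 medz 0.0685 [566.2  46.1] [11.5 12.3] -0.004
s2 plate 6902 medz 0.0566 [552.3  56.2] [ 63.1 205.6] 1.466
s2 deck 7900 medz 0.0486 [552.5  62.6] [109.8 274.2] 1.467
s2 brass 383 medz 0.0646 [608.1  98.5] [21.9 22. ] 1.476
top0 key 68 medz 0.0736 [ 538.5 -248.6] [15.6 30.9] -0.138
```

View pics/crop1.png

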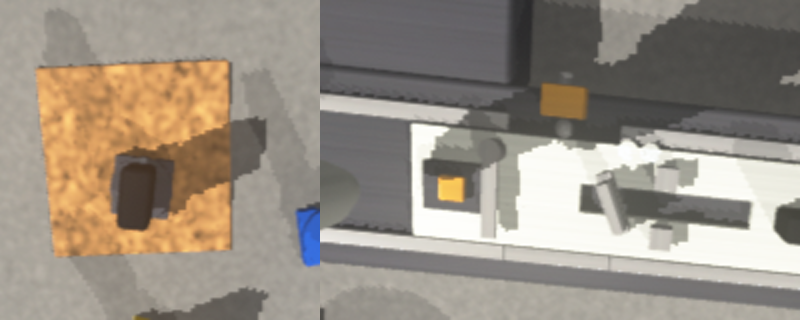

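The crops show the bare handle of the key on the mat and, on the stage, the tongue at an angle. The brass ball block is at (563,102), with two rounded bumps on the carriage edge at about (628,147) and (650,150). The depth rectangles agree across views:

| Item | Position (m) | Yaw / angle (rad) |
|---|---|---|
| Key | (0.5384, -0.249) | -0.118 |
| Lock | (0.553, 0.0736) | 0.30 world |
| Stage | – | -0.105 |

Next is the pick.

```bash
python3 - <<'E'
from h import *
p,d,K,T=load('s2')
print('notch?',ray([(244,133.5),(255,135),(249.5,134)],.0525,K,T).round(4))
R=[np.pi,0,-.118]
movep([.5384,-.249,.15],R);gripper_to(.055)
move_l([.5384,-.249,.058],.1)
gripper_to(.005,60);o=observe();print(o['opening'],o['grasp_force'],o['eef_pos'],o['time_s'],o['ft_force'])
move_l([.5384,-.249,.18],.15)
o=observe();print(o['opening'],o['grasp_force'],o['ft_force'])
movep([.553,.0736,.18],[np.pi,0,.30])
move_l([.553,.0736,.145],.1)
snap('wrist','w3');snap('scene','sc3')
o=observe();print(o['eef_pos'],o['time_s'],o['ft_force'],o['opening'])
a=load('w3')[0][170:384,150:370];b=load('sc3')[0][130:280,200:400]
cv2.imwrite('pics/m3.png',np.hstack([cv2.resize(a,(400,390)),cv2.resize(b,(400,390))])[:,:,::-1])
E
```

```text
notch? [[0.5811 0.0658 0.0525]
 [0.5795 0.054  0.0525]
 [0.5806 0.0599 0.0525]]
0.015301476143367208 60.58914542198181 [ 0.53877347 -0.24919041  0.05861615] 6.85 [-0.17711558  0.36856283  3.10151082]
0.01539698552545477 60.04135251045227 [-0.04726471  0.02549326 -1.81942299]
[0.55361488 0.07331237 0.14570814] 9.6417 [-0.38575388  0.15949372 -1.83065841] 0.015420470274870077
```

View pics/m3.png

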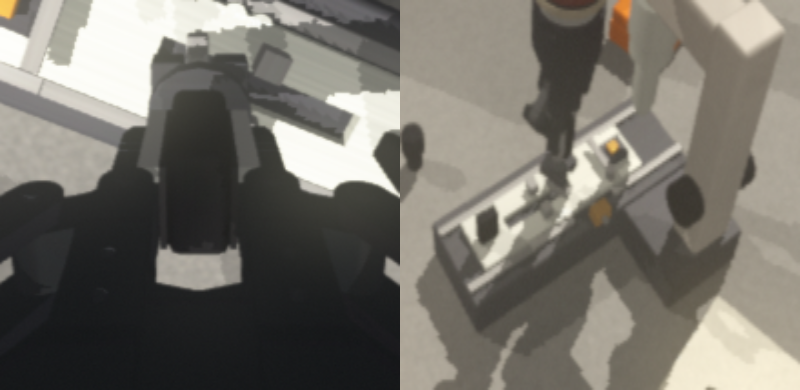

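The wrist crop shows the key's foot directly over the lock, with the tongue end centred in the slot at (197,42). Alignment looks good, so I lower it under force control.

```bash
python3 - <<'E'
from h import *
r=move_l([.553,.0736,.1265],.05,max_force=10)
o=observe();print(r,o['eef_pos'],o['ft_force'].round(2),o['torque'].round(3),o['time_s'],o['opening'])
E
```

```text
True [0.55349535 0.07356804 0.12750294] [0.63 0.69 4.95] [-0.023  0.082 -0.033] 10.0333 0.015518960391596733
```

```bash
python3 - <<'E'
from h import *
p=[.5533,.0736,.1275]
for y in [.6,.9,1.2,1.4,1.466,1.50,1.53]:
    move_l(p,.05,rotation=[np.pi,0,y])
    o=observe();print(y,o['tcp_rot'].round(3),o['ft_force'].round(1),o['torque'].round(3),o['time_s'],o['opening'].round(4))
snap('wrist','w4')
E
```

```text
Traceback (most recent call last):
AttributeError: 'float' object has no attribute 'round'
```

```bash
python3 - <<'E'
from h import *
p=[.5533,.0736,.1275]
for y in [.9,1.2,1.4,1.466,1.50,1.53]:
    move_l(p,.05,rotation=[np.pi,0,y])
    o=observe();print(y,o['tcp_rot'].round(3),o['ft_force'].round(1),o['torque'].round(3),o['time_s'],o['opening'])
E
```

```text
0.9 [-3.141e+00 -1.000e-03  8.960e-01] [-1.1  4.2  3.5] [ 0.935  0.246 -0.037] 10.9333 0.015364388406385498
1.2 [-3.141e+00 -1.000e-03  1.197e+00] [-2.7  5.6  3.3] [ 0.943  0.473 -0.033] 11.3833 0.015600608792767985
1.4 [-3.14  -0.     1.397] [-2.7  4.7  5. ] [ 0.888  0.634 -0.037] 11.7333 0.015034974780656003
1.466 [-3.14  -0.     1.463] [-2.9  3.2  5.7] [ 0.885  0.591 -0.02 ] 11.9833 0.015309026424590389
1.5 [-3.14  -0.     1.497] [-2.6  4.1  5.1] [ 0.845  0.599 -0.002] 12.2333 0.015373285286367952
1.53 [-3.140e+00 -1.000e-03  1.527e+00] [-3.5  3.6  5. ] [ 0.85   0.62  -0.015] 12.4833 0.015435015039505286
```

```bash
python3 - <<'E'
from h import *
p=[.5533,.0736,.1275]
for y in np.arange(1.56,1.80,.03):
    move_l(p,.05,rotation=[np.pi,0,y])
    o=observe();print(round(y,3),o['tcp_rot'].round(3)[2],o['ft_force'].round(1),o['torque'].round(3),o['time_s'],round(o['opening'],4))
    if abs(o['torque'][2])>.5: break
E
```

```text
1.56 1.557 [-3.1  4.2  5.6] [ 0.868  0.705 -0.065] 12.7333 0.0153
1.59 1.587 [-3.5  4.3  4.7] [ 0.844  0.695 -0.073] 12.9833 0.0153
1.62 1.617 [-3.7  4.1  4.5] [ 0.859  0.811 -0.144] 13.2333 0.0152
1.65 1.646 [-3.3  4.6  4.9] [ 0.843  0.812 -0.341] 13.4833 0.0154
1.68 1.676 [-3.6  4.2  6. ] [ 0.752  0.865 -0.714] 13.7333 0.0153
```

```bash
python3 - <<'E'
from h import *
move_l([.5533,.0736,.1275],.05,rotation=[np.pi,0,1.49])
o=observe();print(o['torque'].round(3),o['ft_force'].round(1))
move_l([.5533,.0736,.185],.1)
movep([.545,-.03,.20],[np.pi,0,1.466])
p,d,K,T=snap('wrist','w5');C=cloud(d,K,T)
for n,z0,z1 in (('tongue',.0775,.088),('bar',.0625,.07)):
    M=(np.hypot(C[...,0]-.5533,C[...,1]-.0736)<.022)&(C[...,2]>z0)&(C[...,2]<z1)
    X=C[M]; r=cv2.minAreaRect((X[:,:2]*1000).astype(np.float32));b=cv2.boxPoints(r);e=max(b[1]-b[0],b[2]-b[1],key=np.linalg.norm)
    print(n,M.sum(),r,np.arctan2(e[1],e[0])%np.pi)
print(observe()['time_s'])
E
```

```text
[ 0.087  0.095 -0.   ] [-1.2  0.4  2.5]
tongue 356 ((552.0982666015625, 73.94200897216797), (25.998851776123047, 7.269113063812256), 83.87090301513672) 1.4638232
bar 109 ((552.459228515625, 74.24894714355469), (33.666542053222656, 8.587254524230957), 83.40414428710938) 1.4556785
15.35
```

View pics/w5.png

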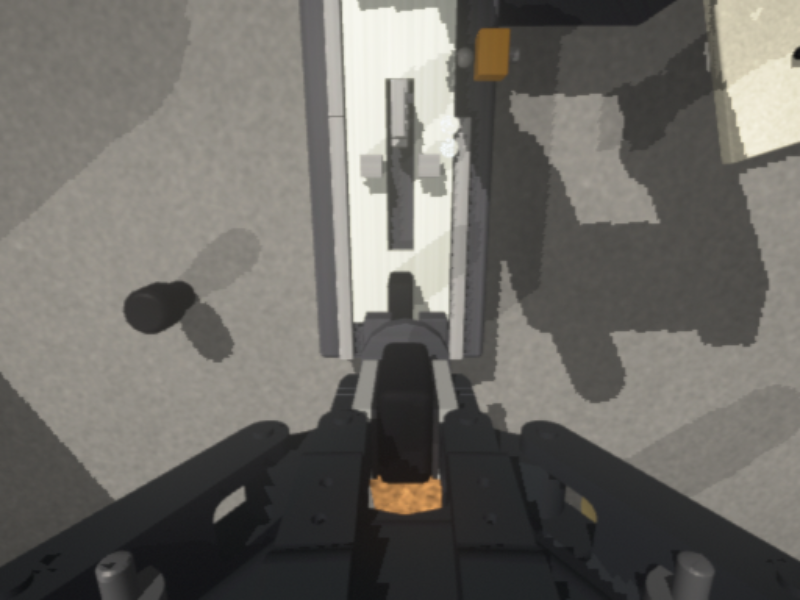

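The picture shows the latch bar and tongue along the rail at (400,110), between the lugs (372,165) and (430,165). The ball tip is at (465,58) and the bumps are at about (456,123) and (450,148). The measured tongue yaw of 1.464 matches the stop at 1.466. Now the key goes back on the mat.

```bash
python3 - <<'E'
from h import *
p,d,K,T=load('w5')
B=ray(np.array([(465,58),(456,123),(450,148)])*.64,.0524,K,T);yax=np.array([.1048,.9945,0])
s=(B-[.553,.0736,0])@yax;print('ball,bumps stage y',s.round(4),'remaining',s[0]-s[1:].mean())
R=[np.pi,0,-.118]
movep([.545,-.247,.18],R)
move_l([.545,-.247,.075],.15)
r=move_l([.545,-.247,.054],.03,max_force=5)
o=observe();print(r,o['eef_pos'],o['ft_force'].round(2),o['torque'].round(3),o['time_s'])
gripper_to(.05);hold(.2)
move_l([.545,-.247,.17],.12)
p,d,K,T=snap('wrist','w6');
movep([.46,-.2,.2],R)
p,d,K,T=snap('wrist','w7');C=cloud(d,K,T)
for z0,z1 in ((.066,.08),(.012,.036)):
    M=(np.hypot(C[...,0]-.545,C[...,1]+.247)<.035)&(C[...,2]>z0)&(C[...,2]<z1);X=C[M]
    print(M.sum(),np.median(X[:,2]),cv2.minAreaRect((X[:,:2]*1000).astype(np.float32)))
print(observe()['time_s'])
E
```

```text
ball,bumps stage y [ 0.0299 -0.0033 -0.0167] remaining 0.03987115220117405
True [ 0.54492209 -0.24733182  0.05848743] [-0.68 -0.39  4.95] [-0.039  0.082  0.016] 17.8833
726 0.07323282905165358 ((544.2599487304688, -246.34152221679688), (16.20064926147461, 29.311635971069336), 83.11648559570312)
447 0.02117647331169903 ((544.5242919921875, -246.1356201171875), (34.61956787109375, 33.5114631652832), 82.97718048095703)
20.1833
```

```bash
python3 - <<'E'
from h import *
R=[np.pi,0,1.466]
t=np.array([.5424,-.0259])
movep([*t,.16],R);gripper_to(.045)
move_l([*t,.0795],.1,max_force=8)
gripper_to(.005,60);o=observe();print(o['opening'],o['grasp_force'],o['eef_pos'],o['ft_force'].round(1),o['time_s'])
y=np.array([.1046,.9945,0]);p0=o['eef_pos'].copy();p0[2]=.0795
f0=o['ft_force']@y
for s in [5,10,15,20,24,26,27,28,29,30,31,32,33]:
    move_l(p0+y*s/1000,.04);o=observe()
    print(s,round((o['eef_pos']-p0)@y*1000,2),'fy',round(o['ft_force']@y,2),o['ft_force'].round(1),o['time_s'])
E
```

```text
0.01336440333035041 58.684274554252625 [ 0.54226397 -0.02592255  0.08042144] [-3.7  0.5  4.8] 22.8583
5 5.29 fy 1.22 [-3.7  1.6  6.3] 23.1333
10 10.35 fy 1.93 [-2.8  2.2  5.7] 23.4083
15 15.37 fy 0.99 [-3.4  1.3  4.9] 23.6833
20 20.39 fy 0.83 [-3.9  1.2  5.8] 23.9583
24 24.35 fy 0.95 [-4.6  1.4  4.7] 24.2083
26 26.16 fy 0.84 [-2.9  1.1  5.4] 24.4583
27 26.95 fy -0.91 [-3.8 -0.5  6.6] 24.7083
28 27.92 fy -0.41 [-3.7 -0.   6. ] 24.9583
29 28.68 fy -0.85 [-4.3 -0.4  6. ] 25.2083
30 29.09 fy -3.41 [-4.8 -2.9  6.5] 25.4583
31 29.51 fy -6.28 [-4.9 -5.8  5.4] 25.7083
32 29.76 fy -10.51 [-5.9 -9.9  6.2] 25.9583
33 29.94 fy -13.68 [ -6.3 -13.1   6. ] 26.2083
```

```bash
python3 - <<'E'
from h import *
o=observe();print(o['torque'].round(2),o['tcp_rot'],o['grasp_force'],o['opening'],o['eef_pos'])
a=snap('wrist','w8')[0];p,d,K,T=load('w8');C=cloud(d,K,T);b=snap('scene','sc8')[0][90:270,210:390];snap('top','t8')
cv2.imwrite('pics/m8.png',np.hstack([cv2.resize(a[:300,130:400],(480,533)),cv2.resize(b,(320,320)) if 0 else cv2.copyMakeBorder(cv2.resize(b,(320,320)),0,213,0,0,0)])[:,:,::-1])
for n,z0,z1 in (('tongue',.0775,.088),):
    M=(np.hypot(C[...,0]-.5533,C[...,1]-.0736)<.022)&(C[...,2]>z0)&(C[...,2]<z1);X=C[M]
    print(n,M.sum(),cv2.minAreaRect((X[:,:2]*1000).astype(np.float32)))
E
```

```text
[-1.69  0.86  0.03] [-3.14096146  0.0049327   1.46612777] 58.868728280067444 0.012972053881448292 [0.54532703 0.003864   0.08044196]
tongue 1210 ((552.3212280273438, 74.0179443359375), (25.848670959472656, 7.744205951690674), 84.47256469726562)
```

View pics/m8.png

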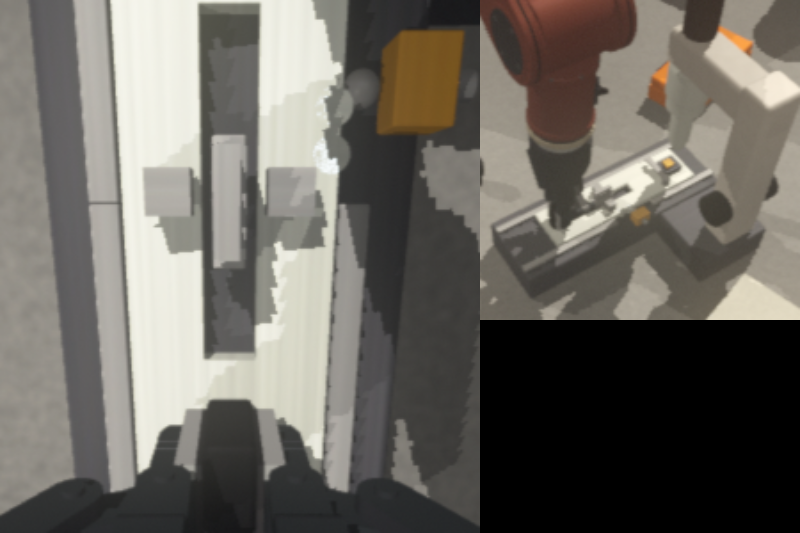

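The picture shows the lugs straddling the bar with room to spare, and the ball at (360,90) just riding onto the first bump at (335,105). The resistance is therefore the expected bump, and I keep going in small steps.

```bash
python3 - <<'E'
from h import *
y=np.array([.1046,.9945,0]);p0=np.array([.54226,-.02592,.0795])
for s in np.arange(33.5,39.1,.5):
    move_l(p0+y*s/1000,.02);hold(.1);o=observe();m=(o['eef_pos']-p0)@y*1000
    print(s,round(m,2),'fy',round(o['ft_force']@y,2),o['ft_force'].round(1),round(o['grasp_force']),o['time_s'])
    if o['ft_force']@y<-30 or m>35.5: break
E
```

```text
33.5 30.04 fy -15.29 [ -7.5 -14.6   6.4] 59 26.7083
34.0 30.72 fy -14.95 [ -6.3 -14.4   7.1] 59 27.0583
34.5 32.07 fy -10.32 [-5.8 -9.8  6.5] 59 27.4083
35.0 32.73 fy -9.6 [-5.5 -9.1  6. ] 59 27.7583
35.5 33.86 fy -7.33 [-5.6 -6.8  6.1] 59 28.1083
36.0 34.47 fy -6.02 [-5.4 -5.5  6.4] 59 28.4583
36.5 35.47 fy -4.91 [-5.4 -4.4  5.8] 59 28.8083
37.0 35.98 fy -3.7 [-4.7 -3.2  5.8] 59 29.1583
```

```bash
python3 - <<'E'
from h import *
y=np.array([.1046,.9945,0]);p0=np.array([.54226,-.02592,.0795]);mx=-99
for s in np.arange(37.5,44,.5):
    move_l(p0+y*s/1000,.02);hold(.1);o=observe();m=(o['eef_pos']-p0)@y*1000;f=o['ft_force']@y
    print(s,round(m,2),'fy',round(f,2),o['ft_force'].round(1),round(o['grasp_force']),o['time_s'])
    mx=max(mx,f)
    if mx>2.5 and f<1.2: break
E
```

```text
37.5 36.85 fy -2.33 [-4.4 -1.9  5.4] 59 29.5083
38.0 37.65 fy -1.98 [-4.  -1.6  6.3] 59 29.8583
38.5 38.32 fy -1.86 [-3.8 -1.5  6.5] 59 30.2083
39.0 38.93 fy -0.04 [-3.4  0.3  4.2] 59 30.5583
39.5 39.51 fy -0.48 [-4.5 -0.   5.2] 59 30.9083
40.0 40.15 fy 0.83 [-4.4  1.3  5.4] 59 31.2583
40.5 40.55 fy 0.74 [-4.7  1.2  5.1] 59 31.6083
41.0 40.71 fy -2.28 [-4.  -1.9  6. ] 59 31.9583
41.5 40.89 fy -3.1 [-3.8 -2.7  5.2] 59 32.3083
42.0 41.04 fy -4.01 [-5.  -3.5  6.3] 59 32.6583
42.5 41.17 fy -6.55 [-5.4 -6.   6.3] 59 33.0083
43.0 41.29 fy -8.72 [-6.5 -8.1  7.5] 59 33.3583
43.5 41.64 fy -8.5 [-5.8 -7.9  5.9] 59 33.7083
```

Resistance faded and rose again from about 40.6 mm, so the ball is in the notch and home is near 40.3 mm. I back off the excess push and check by eye and depth.

```bash
python3 - <<'E'
from h import *
y=np.array([.1046,.9945,0]);p0=np.array([.54226,-.02592,.0795])
for s in (42,41,40.5,40.2):
    move_l(p0+y*s/1000,.02);hold(.15);o=observe();print(s,round((o['eef_pos']-p0)@y*1000,2),round(o['ft_force']@y,2),o['time_s'])
p,d,K,T=snap('wrist','w9')
a=p[20:140,250:370];cv2.imwrite('pics/w9c.png',cv2.resize(a,(600,600),interpolation=cv2.INTER_CUBIC)[:,:,::-1])
E
```

```text
42 41.11 -4.22 34.1083
41 40.82 -0.45 34.5083
40.5 40.74 1.5 34.9083
40.2 40.73 1.57 35.3083
```

View pics/w9c.png

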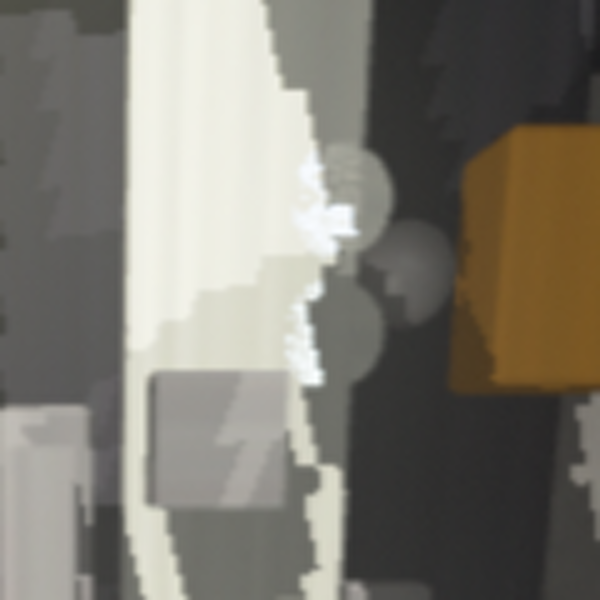

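The ball (410,272) sits between the two bumps, (360,198) and (345,332), level with their middle to about 0.2 mm. The grip is 59 N and there is almost no residual push.

```bash
python3 - <<'E'
from h import *
hold(.3);o=observe();print(o['eef_pos'],o['ft_force'],o['grasp_force'],o['time_s']);print(job_done())
E
```

```text
[0.5464529  0.01461281 0.08040304] [-3.7607915   2.65240871  6.01689998] 58.66058170795441 35.6583
the job is handed in; nothing more can be done
None
```

Handed in at 35.7 s: the key turned the lock to its stop and stands upright back on the mat, the carriage sits in the notch (about 0.2 mm off by eye), and the tab is still held at 59 N.

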